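# Warm the kettle for mate on the thumbwheel hob

### The job

The kettle stands on one of the two rings of the white electric hob. With a fingertip laid lightly on the crest of the knurled thumbwheel in front of the kettle's ring, roll its top to the robot's left by one click, from off (white band on top) to warm (green band on top), then press the red start button between the two wheels fully down and let it go. Leave the other wheel at off, and neither move nor pick up the kettle, the milk pan or the gourd, canister and sugar pot standing about.

Things in the scene. Friction and masses are not known exactly. Their poses are not given: they have to be found in the camera images.
- hob: white two-ring electric hob, fixed, 340 mm (x) by 540 mm (y), top panel 75 mm above the table; origin at the centre of its underside on the table; +x points to its back (away from the robot), +y to the robot's left, z up. It stands up to 0.2 rad askew. A dark control strip along its near edge, centred 125 mm before the origin (x = -125 mm), carries the two thumbwheels at y = +140 and -140 mm and the start button at y = 0
- ring_left (a point): centre of the top of the left (+y) cast-iron ring, 160 mm across, 85 mm above the table, 185 mm behind the left wheel
- ring_right (a point): centre of the top of the right (-y) cast-iron ring, like the left one, 185 mm behind the right wheel
- wheel_left (a joint): left (+y) thumbwheel, rad. It settles by itself in one of three detents: 0 off (white band on top), 0.55 warm for mate (green band on top), 1.10 boil (red band on top); stops at -0.2 and 1.3. It grows as the wheel's top rolls to the hob's +y side (the robot's left). Starts at off. An 18 mm draw over the top is one click; past the half-way crest it snaps on by itself
- wheel_right (a joint): right (-y) thumbwheel, rad: the same detents, bands, limits and direction as the left one (it too grows as its top rolls to the robot's left, +y). Starts at off. For both wheels: rolling over the crest between detents takes about 1.5 N along the rim; a draw of 27 mm or more risks two clicks
- wheel_left_top (a point): highest point of the left wheel, 12 mm above the hob's panel, 87 mm above the table when not pressed (follows the wheel down). A knurled steel disc, 64 mm in diameter, 24 mm wide, upright in a slot, axle level along the hob's x, so only its crest (12 mm high, 50 mm along y) shows, between black guard cheeks 6 mm high. Turned by friction: a fingertip on the crest with 5 to 9 N, drawn level along the hob's y
- wheel_right_top (a point): highest point of the right wheel, built like the left one. Both wheels are spring mounted: pressed from above they yield at about 3 N and sink straight down by 1 mm for each further 1.5 N, at most 5 mm, where they are hard; more than 30 N is too rough
- start (a joint): red start button, m: 0 when up, 0.006 fully down; sprung, 1.2 N to start, 4 N at the bottom, comes up again by itself
- start_top (a point): centre of the top of the red start button, 26 mm across, in a black collar of 42 mm that stands 12 mm above the hob's top panel; when up the button's top is 22 mm above the panel (97 mm above the table); pressed straight down; this point moves with the button
- kettle: closed stainless steel kettle, 152 mm across, 110 mm high and 178 mm with its black bail handle, short spout to its +x; 0.63 to 1.2 kg; origin at the centre of its underside; loose, stands on one of the rings
- milk_pan: open blue pan, 128 mm across, 85 mm high, a 100 mm black handle to its +x; origin at the centre of its underside; loose, stands on the other ring
- gourd: brown hollow calabash gourd with a steel rim, 86 mm across, 92 mm high, a steel bombilla (straw) leaning out of it to its +x, up to 164 mm high; origin under its centre; loose, beside the hob
- canister: green and yellow tin yerba canister with a brass twist cap, 84 mm across, 142 mm high; origin under its centre; loose, beside the hob
- sugar_pot: aluminium sugar pot with hinged lid, 82 mm across, 73 mm high; origin under its centre; loose, on the hob panel between the rings
Not all that is in view belongs to the job. Of the things like the sugar_pot, leave any that is turquoise or yellow; of the rest the larger one is meant.

How it is judged:
By the outcome, as a careful person would: the job done as asked, in the order asked, and still so for the second after the job is handed in, with the robot touching nothing.
It also fails if it takes over 45 s, if anything falls off the work surface, if the arm or the gripper's body presses on something with over 40 N, if the wrist force passes 120 N, or if a joint passes its speed limit or range.

### The arm

A 6-joint arm with a two-finger parallel gripper is mounted at the origin on the work surface. World frame = base frame: x ahead of the robot, y to its left, z up, the work surface at z = 0. Lengths are in mm, angles in rad, forces in N, time in s.
With the tool pointing down it reaches from about 300 to 775 mm from the base axis. Payload 14.6 kg.
Tool frame: the origin (TCP) lies between the finger pads; the fingertips stand 19 mm ahead of it and the grasp point (between the pads) is the TCP; z points along the fingers, y is the line along which they close (so a half turn about z gives the same grasp; the last joint's range is limited). The gripper opens to 94 mm and grips with 3 to 60 N. Pads are 16 mm wide; open, the fingers measure 119 mm over their backs; the gripper's body (75 mm by 177 mm) begins 78 mm behind the grasp point.
Start: joints at [-1.281, 0.3, 1.521, -0, 1.321, -0.067], TCP at [192.095, -515.353, 224.446] pointing down, gripper open.
Joint ranges: [-3.03, 3.03], [-0.79, 2.21], [0.23, 2.52], [-1.04, 4.18], [0, 3.07], [-2.55, 2.55]. Speed limits (rad/s): [2.22, 2.22, 2.57, 3.14, 3.14, 3.14].

### API

Orientations are given as [roll, pitch, yaw] about the fixed x, y, z axes, in that order (R = Rz(yaw) Ry(pitch) Rx(roll)).
In Python, from cell import monitor, imaging, job, find_in, trace gives the robot as it stands. The module is installed in compiled form; this text tells all that it offers.
- The arm moves only by the tool arm_command, never from a script. Its argument "steps" is a list of rows, each a list of 5 numbers: the opening, from 0 (shut) to 1 (fully open), then the shift along the tool's x, y, z in mm, then the turn about the tool's z in degrees. In form: [[gripper, dx, dy, dz, turn], ...]. A call has 1 to 20 rows; each row is the pose to reach, as a shift and turn from the pose commanded when the call began, along the tool's axes at that moment; what a row does not reach only later rows make up. A row lasts 1/8 s, in which the tool goes at most 62.5 mm and 10.7 degrees, less where a joint would pass 70% of its speed; a pose out of reach is approached as far as the arm can. A call with a gripper value outside its range is refused whole. The fingers move at their own pace and stop on an object; "force" is the grip in N (left out, the last holds). Time passes only in rows, so rows that repeat a pose let the fingers close. It gives the time, the measured TCP pose, the force, the opening and the grip force at its end, in the units of the state.
- monitor.read_state(): the state, without advancing time (a new reading comes with each control period).
- imaging.camera(name): name is "scene" or "top" or "wrist"; returns a dict with "img" (420x560x3 uint8, red, green, blue), "mtx" (3x3 intrinsics, pixels), "view" (4x4, takes a point from world to camera coordinates). Camera axes: x right, y down, z forward; pixel columns grow to the right and rows downward; lengths in mm; the calibration is good to about 2 mm. A picture is of the moment at which its call begins. There is no depth.
- job.sign_off(): hands the job in; it is judged then, once.
Trained networks look in a picture, given as the dict that the camera call returned (one of the last four; its "shot" number tells which), for a name from the list of things; names that differ only in an ending like _2 or _b are one class to them, and where a whole thing is asked for, a point or a joint stands for the part that bears it (a point fixed in the world has none). Each returns a list of dicts, best first, with "p" (0 to 1); they miss things now and then, are a little off and sometimes report something else, mostly with a low value. They report only what shows in the picture. A call takes as long as a camera call. They do not tell look-alikes from the thing itself.
- find_in(picture, target): "rect" ([centre column, centre row, width, height] in pixels, round what is visible of it).
- trace(picture, target): "region" (420x560 bool, what is visible of it) and "rect" ([centre column, centre row, width, height] in pixels, round what is visible of it).
The state is a dict: "clock": time; "joints": joint angles; "qd": joint speeds; "effort": joint torques, N m; "eef_pos": TCP position; "eef_rot": TCP orientation; "wrist_force": force on the tool from outside, world axes, zero at the start; "moment": the same for the moment, N m; "finger_gap": finger opening in mm; "finger_force": force on a finger pad.
Only numpy, scipy, OpenCV 4.12 (cv2) and the standard library are available. Lean on these libraries where they do the work, as an engineer would, in place of code of your own. Each camera call takes 0.05 s, during which the arm holds its last target. There are 200 camera calls.

## Working session

There is one attempt and no reset: what is moved stays moved. The work goes in short steps, Python scripts to look and compute and a tool call to move; the robot and the scene stay as the last step left them, time stands still between calls to the robot, and variables do not carry over. Pictures are saved under pics/ and viewed, at most 10 in all, crops included, and the job is handed in when it is done.

Besides the shell and the picture viewer there is one more tool, called after ">>>" as a command line: name --pt "numbers of a row" for each row, then --argument value for the rest. arm_command: Moves the arm, as the interface text tells. Its arguments: {"type":"object","properties":{"steps":{"type":"array","items":{"type":"array","items":{"type":"number"}}},"force":{"type":"number"}},"required":["steps"]}

```bash
mkdir -p pics; python3 - <<'E'
from cell import monitor, imaging, find_in
import cv2, numpy as np
s=monitor.read_state(); print(s)
ims=[]
for n in ["scene","top"]:
    p=imaging.camera(n); np.savez(f"{n}.npz",**{k:p[k] for k in("img","mtx","view")})
    cv2.imwrite(f"pics/{n}0.png",p["img"][...,::-1])
    print(n,p["mtx"].round(1).tolist(),p["view"].round(3).tolist())
    for t in ["hob","wheel_left","wheel_right","start","kettle","milk_pan","sugar_pot","gourd","canister"]:
        print(n,t,[(round(d["p"],2),np.round(d["rect"]).tolist()) for d in find_in(p,t)][:4])
E
```

```text
{'clock': 0.0, 'joints': array([-1.28059510e+00,  3.00447138e-01,  1.52162278e+00, -1.39000045e-05,
        1.32067237e+00, -6.65591502e-02]), 'qd': array([ 1.34076529e-04, -8.45744149e-05, -8.21157772e-04, -1.17852304e-03,
        1.08280598e-03, -1.07123639e-04]), 'effort': array([ 2.42363712e-03, -5.31799364e+01, -3.52728331e+01,  7.09270779e-02,
        2.44835968e-02, -8.25109078e-05]), 'eef_pos': array([ 192.02529846, -515.12127382,  223.88181448]), 'eef_rot': array([-3.14044466e+00, -6.30288715e-05,  3.56763794e-01]), 'wrist_force': array([-0.39034022, -0.17477028,  0.59938374]), 'moment': array([ 0.01204211, -0.02743009,  0.02953184]), 'finger_force': 0.0, 'finger_gap': 93.59350785946636}
scene [[537.5, 0.0, 275.7], [0.0, 537.5, 211.8], [0.0, 0.0, 1.0]] [[-0.419, 0.908, -0.007, 203.729], [0.77, 0.351, -0.532, -393.698], [-0.481, -0.229, -0.846, 1643.937], [0.0, 0.0, 0.0, 1.0]]
scene hob [(0.66, [230.0, 243.0, 260.0, 194.0])]
scene wheel_left [(0.52, [308.0, 204.0, 22.0, 8.0])]
scene wheel_right [(0.57, [204.0, 169.0, 19.0, 9.0])]
scene start [(0.16, [308.0, 205.0, 21.0, 9.0])
[... 401 characters left out ...]
3, 212.4], [0.0, 0.0, 1.0]] [[-0.026, -1.0, 0.009, 37.307], [-0.994, 0.025, -0.103, 574.439], [0.103, -0.011, -0.995, 1356.812], [0.0, 0.0, 0.0, 1.0]]
top hob [(0.8, [304.0, 191.0, 216.0, 138.0])]
top wheel_left [(0.72, [253.0, 241.0, 17.0, 15.0])]
top wheel_right [(0.48, [359.0, 235.0, 13.0, 11.0])]
top start [(0.63, [308.0, 240.0, 11.0, 5.0])]
top kettle [(0.78, [250.0, 168.0, 63.0, 67.0])]
top milk_pan [(0.64, [360.0, 137.0, 56.0, 95.0])]
top sugar_pot [(0.93, [177.0, 145.0, 23.0, 26.0]), (0.84, [246.0, 298.0, 21.0, 25.0]), (0.75, [298.0, 150.0, 28.0, 39.0]), (0.71, [292.0, 294.0, 33.0, 30.0])]
top gourd [(0.71, [176.0, 221.0, 36.0, 39.0])]
top canister [(0.9, [433.0, 216.0, 50.0, 36.0])]
```

```bash
python3 - <<'E'
import cv2, numpy as np
a=cv2.imread("pics/top0.png");cv2.imwrite("pics/top_c.png",cv2.resize(a[90:330,150:470],(800,600),interpolation=cv2.INTER_CUBIC))
E
cat > h.py <<'E'
import numpy as np
def ray(P,u,v,z):
    R=P["view"][:3,:3];t=P["view"][:3,3];c=-R.T@t
    d=R.T@np.linalg.solve(P["mtx"],[u,v,1.]);return c+d*(z-c[2])/d[2]
def proj(P,X):
    X=np.atleast_2d(X);q=(P["mtx"]@(P["view"][:3,:3]@X.T+P["view"][:3,3:])).T;return q[:,:2]/q[:,2:]
E
python3 - <<'E'
import numpy as np
from h import *
T=np.load("top.npz");S=np.load("scene.npz")
for n,P,u,v,z in [("wl",T,253,241,84),("wr",T,359,235,84),("st",T,308,240,97),("wl",S,308,204,84),("wr",S,204,169,84)]:
    print(n,ray(P,u,v,z).round(1))
E
```

```text
wl [496.3  89.8  84. ]
wr [ 504.9 -187.7   84. ]
st [494.6 -52.9  97. ]
wl [501.4  94.3  84. ]
wr [ 513.2 -188.1   84. ]
```

View pics/top_c.png

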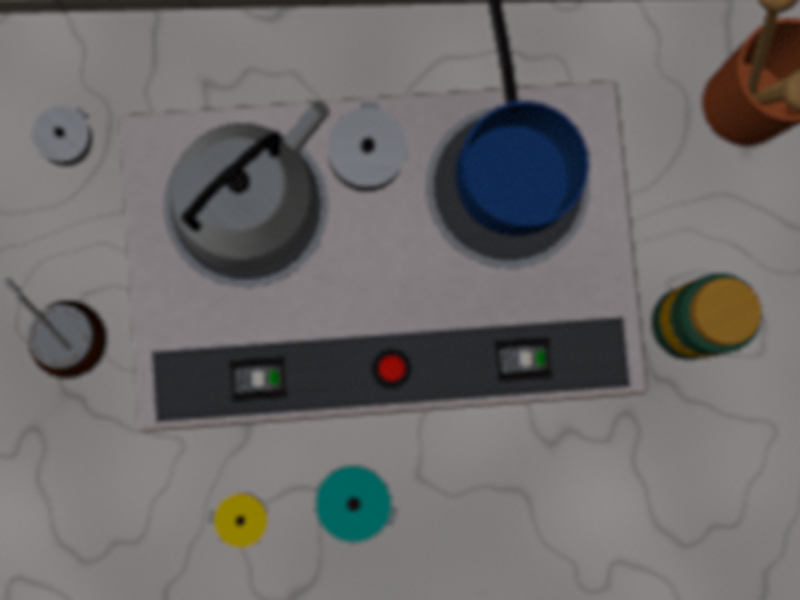

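View pics/scene0.png

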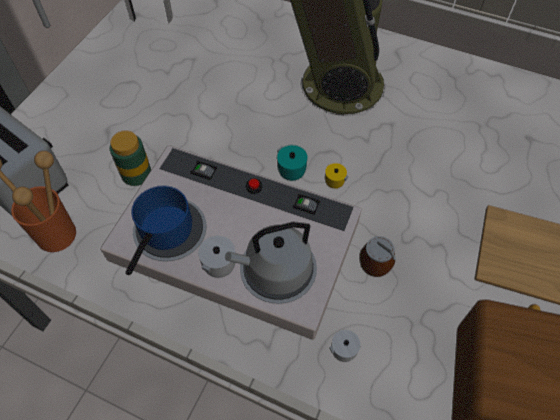

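The kettle is on the left ring, so the target is the left wheel: crop (258,379), full top (253,241), scene (306,204). It could be confused with the right wheel at top (359,234), in front of the blue pan, which must stay off. The button is red at top (307,237). On both wheels white is on top and green is on the -y side. The sugar pot is the grey one between the rings.

Next I fit the hob pose from colour centroids in both views.

```bash
python3 - <<'E'
import numpy as np,cv2
from scipy.optimize import least_squares
from h import *
C={k:np.load(k+".npz") for k in("top","scene")}
P0={"top":[(253,241),(359,234),(307,237)],"scene":[(307,204),(204,170),(254,185)]}
L=np.array([[-125,140,87],[-125,-140,87],[-125,0,97.]])
obs=[]
for k,c in C.items():
    im=c["img"].astype(float)
    for i,(u,v) in enumerate(P0[k]):
        r=9;w=im[v-r:v+r+1,u-r:u+r+1];yy,xx=np.mgrid[v-r:v+r+1,u-r:u+r+1]
        if i<2: m=(w.min(2)>120)&(np.hypot(xx-u,yy-v)<7); wt=w.min(2)*m
        else: m=(w[...,0]>2*w[...,1]+20); wt=m*1.
        print(k,i,m.sum(),w.min(2).max(), (xx*wt).sum()/max(wt.sum(),1),(yy*wt).sum()/max(wt.sum(),1))
        obs.append((k,i,(xx*wt).sum()/wt.sum(),(yy*wt).sum()/wt.sum()))
def W(p): 
    c,s=np.cos(p[2]),np.sin(p[2]);return L@np.array([[c,s,0],[-s,c,0],[0,0,1]])+[p[0],p[1],0]
def res(p,ks=("top","scene")):
    X=W(p);return np.concatenate([proj(C[k],X[i])[0]-[u,v] for k,i,u,v in obs if k in ks])
for ks in (("top","scene"),("top",),("scene",)):
    f=least_squares(res,[620,-50,0],x_scale=[100,100,.1],args=(ks,));print(ks,f.x.round(3),f.fun.round(2));print(W(f.x).round(1).tolist())
E
```

```text
top 0 19 141.0 252.57766212970375 240.90072057646117
top 1 16 141.0 359.5049833887043 232.9966777408638
top 2 103 43.0 306.3398058252427 236.89320388349515
scene 0 20 145.0 306.2850223546945 201.84910581222056
scene 1 16 144.0 203.03559718969555 167.51007025761123
scene 2 88 122.0 253.625 183.38636363636363
('top', 'scene') [ 6.29612e+02 -4.39330e+01  4.70000e-02] [ 0.28 -0.67  0.35 -0.56  0.36 -0.78  0.67 -0.15  0.62  0.05  0.4  -1.45]
[[498.1, 90.0, 87.0], [511.4, -189.7, 87.0], [504.8, -49.8, 97.0]]
('top',) [ 6.27882e+02 -4.28770e+01  4.80000e-02] [-0.05  0.06  0.02  0.05  0.03 -0.11]
[[496.3, 90.9, 87.0], [509.8, -188.8, 87.0], [503.0, -48.9, 97.0]]
('scene',) [ 6.3160e+02 -4.4716e+01  4.6000e-02] [ 0.1   0.45  0.07  0.48 -0.17 -0.93]
[[500.3, 89.4, 87.0], [513.1, -190.3, 87.0], [506.7, -50.4, 97.0]]
```

Both views agree to about 4 mm, giving the left wheel top at ≈(498, 90, 87), the button at ≈(504, -50, 97) and a hob yaw of 0.047. I'll move above the wheel, shut the gripper, and align tool x with hob x.

>>> arm_command --pt "0 50 -46 0 2" --pt "0 100 -92 0 4" --pt "0 150 -138 0 6" --pt "0 200 -184 0 8" --pt "0 250 -230 0 10" --pt "0 300 -276 0 12" --pt "0 350 -322 0 14" --pt "0 400 -368 0 16" --pt "0 450 -414 0 17" --pt "0 498 -460 0 17.8" --pt "0 498 -460 0 17.8" --pt "0 498 -460 0 17.8" --pt "0 498 -460 0 17.8" --pt "0 498 -460 0 17.8" --pt "0 498 -460 0 17.8" --pt "0 498 -460 0 17.8" --force 20

```text
clock: 3.0
eef_pos: [498.0, 89.1, 224.6]
eef_rot: [-3.142, -0.0, 0.045]
wrist_force: [0.2, -0.3, -0.0]
finger_gap: 0.9
finger_force: 0.0
```

```bash
python3 - <<'E'
from cell import monitor, imaging, find_in
import cv2, numpy as np
from h import *
s=monitor.read_state(); print(s["clock"],s["eef_pos"],s["eef_rot"],s["wrist_force"],s["finger_gap"])
p=imaging.camera("wrist"); np.savez("wrist.npz",**{k:p[k] for k in("img","mtx","view")})
im=p["img"][...,::-1].copy()
for t in("wheel_left","start"): print(t,[(round(d["p"],2),np.round(d["rect"]).tolist()) for d in find_in(p,t)][:3])
X=np.array([[498,90,87.],[504,-50,97],list(s["eef_pos"]-[0,0,19])]);print(proj(p,X).round(1))
for q in proj(p,X): cv2.drawMarker(im,tuple(int(round(a)) for a in q),(255,0,255),0,10)
print("cam",-p["view"][:3,:3].T@p["view"][:3,3])
cv2.imwrite("pics/w1.png",im)
E
```

```text
3.0 [498.00656069  89.13202346 224.62414736] [-3.14156622e+00 -2.58146610e-04  4.53498145e-02] [ 0.20249076 -0.28487149 -0.03602819] 0.9238096881728081
wheel_left [(0.66, [282.0, 207.0, 45.0, 27.0]), (0.63, [281.0, 205.0, 53.0, 28.0])]
start [(0.86, [426.0, 210.0, 29.0, 28.0]), (0.55, [279.0, 43.0, 189.0, 85.0])]
[[276.4 207.3]
 [423.1 210.3]
 [276.7 254.4]]
cam [573.34540329  91.72004136 385.00546661]
```

View pics/w1.png

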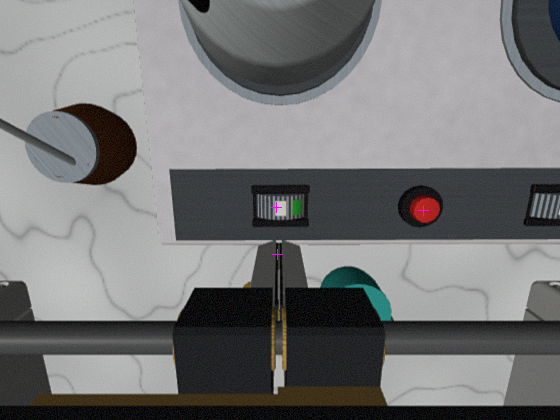

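The gripper is over the wheel. The slot centre is at (280.5,206) against the predicted (276,207), so true y is about 87. The button is at (426,210), so its y is about -53. The orientation is right and the kettle is well clear. I'll start 9 mm to the robot's right of the crest and descend to just above it.

>>> arm_command --pt "0 0 10 40 0" --pt "0 0 10 80 0" --pt "0 0 10 100 0" --pt "0 0 10 110 0" --pt "0 0 10 114 0" --pt "0 0 10 114 0" --pt "0 0 10 114 0"

```text
clock: 4.03
eef_pos: [498.8, 79.7, 111.2]
eef_rot: [-3.142, -0.001, 0.046]
wrist_force: [-0.2, 0.8, -0.1]
finger_gap: 0.3
finger_force: 0.0
```

>>> arm_command --pt "0 0 0 1 0" --pt "0 0 0 2 0" --pt "0 0 0 3 0" --pt "0 0 0 4 0" --pt "0 0 0 4 0" --pt "0 0 0 4 0"

```text
clock: 4.78
eef_pos: [498.5, 79.6, 106.5]
eef_rot: [-3.142, -0.0, 0.046]
wrist_force: [-0.4, 0.8, 0.7]
finger_gap: 0.2
finger_force: 0.0
```

>>> arm_command --pt "0 0 0 1 0" --pt "0 0 0 2 0" --pt "0 0 0 2 0" --pt "0 0 0 2 0"

```text
clock: 5.28
eef_pos: [498.7, 79.6, 104.6]
eef_rot: [3.142, -0.0, 0.046]
wrist_force: [-0.2, -0.5, 4.9]
finger_gap: 0.1
finger_force: 2.3
```

>>> arm_command --pt "0 0 0 1.4 0" --pt "0 0 0 1.4 0" --pt "0 0 0 1.4 0"

```text
clock: 5.65
eef_pos: [498.7, 79.6, 103.3]
eef_rot: [3.142, -0.0, 0.046]
wrist_force: [-0.1, -1.2, 5.6]
finger_gap: 0.3
finger_force: 3.2
```

>>> arm_command --pt "0 0 -1 0.8 0" --pt "0 0 -3 0.8 0" --pt "0 0 -5 0.8 0" --pt "0 0 -7 0.8 0" --pt "0 0 -7 0.8 0"

```text
clock: 6.28
eef_pos: [498.4, 86.7, 102.7]
eef_rot: [3.142, -0.001, 0.046]
wrist_force: [-1.1, -1.5, 8.3]
finger_gap: 0.7
finger_force: 4.1
```

>>> arm_command --pt "0 0 -2 -0.4 0" --pt "0 0 -4 -0.4 0" --pt "0 0 -6 -0.4 0" --pt "0 0 -8 -0.4 0" --pt "0 0 -10 -0.4 0" --pt "0 0 -11 -0.4 0" --pt "0 0 -11 -0.4 0"

```text
clock: 7.15
eef_pos: [497.8, 97.9, 102.9]
eef_rot: [-3.141, -0.001, 0.046]
wrist_force: [-1.5, 1.5, 6.1]
finger_gap: 0.3
finger_force: 3.1
```

>>> arm_command --pt "0 0 0 -3 0" --pt "0 0 0 -8 0" --pt "0 0 0 -30 0" --pt "0 0 0 -70 0" --pt "0 0 0 -115 0" --pt "0 0 0 -115 0" --pt "0 0 0 -115 0"

```text
clock: 8.02
eef_pos: [497.3, 97.5, 216.9]
eef_rot: [3.141, 0.001, 0.046]
wrist_force: [0.4, 0.5, 0.8]
finger_gap: 0.3
finger_force: 0.0
```

```bash
python3 - <<'E'
from cell import monitor, imaging
import cv2
p=imaging.camera("wrist");im=p["img"][...,::-1]
cv2.imwrite("pics/w2.png",cv2.resize(im[160:260,220:480],(780,300),interpolation=cv2.INTER_CUBIC))
E
```

```text
(no output)
```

View pics/w2.png

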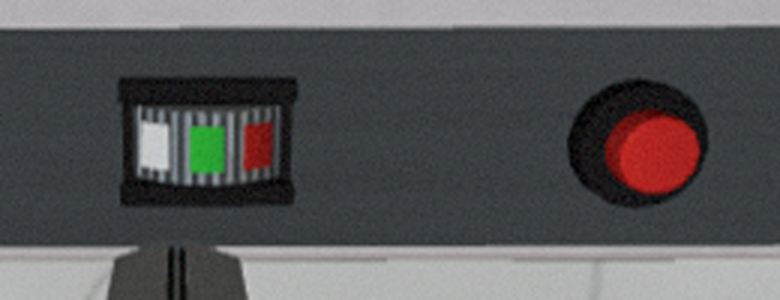

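Green is now centred on top of the left wheel (crop (207,148)), with white to its left and red to its right, so it moved exactly one click. The button centre is at crop (660,153), which puts it at world ≈(504,-52). Next I'll go over the button and press it.

>>> arm_command --pt "0 0 50 0 0" --pt "0 0 100 0 0" --pt "0 0 149 0 0" --pt "0 0 149 0 0" --pt "0 0 149 40 0" --pt "0 0 149 80 0" --pt "0 0 149 96 0" --pt "0 0 149 96 0" --pt "0 0 149 96 0"

```text
clock: 9.2
eef_pos: [505.3, -51.1, 122.9]
eef_rot: [3.141, -0.002, 0.046]
wrist_force: [0.2, -0.6, -0.6]
finger_gap: 0.5
finger_force: 0.0
```

>>> arm_command --pt "0 0 0 3 0" --pt "0 0 0 5 0" --pt "0 0 0 7 0" --pt "0 0 0 9 0" --pt "0 0 0 9 0" --pt "0 0 0 9 0"

```text
clock: 9.95
eef_pos: [504.7, -51.3, 112.8]
eef_rot: [3.142, -0.0, 0.046]
wrist_force: [0.6, -0.3, 2.5]
finger_gap: 0.5
finger_force: 1.3
```

>>> arm_command --pt "0 0 0 1 0" --pt "0 0 0 2 0" --pt "0 0 0 3 0" --pt "0 0 0 3.5 0" --pt "0 0 0 3.5 0" --pt "0 0 0 3.5 0"

```text
clock: 10.7
eef_pos: [504.8, -51.3, 110.0]
eef_rot: [3.141, -0.001, 0.046]
wrist_force: [-2.6, 1.8, 14.8]
finger_gap: 0.3
finger_force: 7.1
```

The force is 14.8 N with the tip at 91 mm, i.e. 97 - 6, so the button is fully down. Now I release it and check.

>>> arm_command --pt "0 0 0 -4 0" --pt "0 0 0 -10 0" --pt "0 0 0 -40 0" --pt "0 0 0 -80 0" --pt "0 0 0 -115 0" --pt "0 0 0 -115 0" --pt "0 0 0 -115 0"

```text
clock: 11.58
eef_pos: [504.1, -51.2, 223.2]
eef_rot: [-3.141, 0.002, 0.046]
wrist_force: [0.4, -0.0, 0.3]
finger_gap: 0.1
finger_force: 0.0
```

```bash
python3 - <<'E'
from cell import monitor, imaging
import cv2
s=monitor.read_state();print(s["clock"],s["wrist_force"])
p=imaging.camera("wrist");im=p["img"][...,::-1]
cv2.imwrite("pics/w3.png",im)
E
```

```text
11.575 [ 0.38403145 -0.04488388  0.25427387]
```

View pics/w3.png

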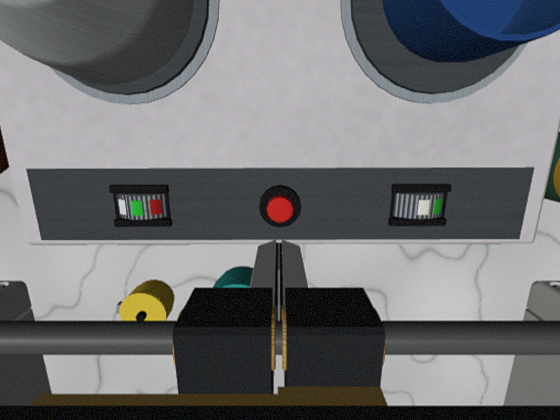

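The left wheel shows green on top (137,208), the right wheel is still white (424,207), the button is up again (280,209), and the robot touches nothing. I'm handing it in.

```bash
python3 -c "
from cell import job
print(job.sign_off())"
```

```text
the job is handed in; nothing more can be done
None
```

The kettle's (left) wheel was rolled one click to warm, then the start button was pressed fully down and released; the right wheel stayed at off, nothing else was touched, and the job is handed in at about 12 s with no verdict returned.

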